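# Clamp a paper stack in a press with a fold-away crank handle

### The job

The stack of paper in the small desk press needs clamping. Swing the folded red handle of the crank up until it stands upright, crank clockwise (seen from above) to bring the plate down, and stop when the crank has become clearly harder to turn: about 6 N more at the handle than it took while running free, not less than 4 N more and not over 8 N, so that the stack is held firmly but not crushed. Then fold the handle fully back down along the crank arm, let go, and leave the other things on the table where they are.

Things in the scene. Friction and masses are not known exactly. Their poses are not given: they have to be found in the camera images.
- press: small grey bench press fixed to the table, 130 x 172 mm in plan; origin at the centre of its underside on the table, z up. Two steel columns at y = -72 and +72 mm carry a bridge, under which a steel plate slides; the crank on top turns about the upright axis through the origin.
- press_bed (a point): centre of the press's bed, 14 mm above the table. On the bed lies a stack of white paper, 94 x 104 mm; its thickness is not known beforehand (about 24 to 36 mm). The stack is stiff: about 25 N per mm of squeeze.
- bridge_top (a point): centre of the top of the press's bridge, 124 mm above the table. The bridge is 36 x 172 mm, 24 mm high; a round housing 52 mm across stands on it up to 134 mm, then a hub 28 mm across up to 143 mm.
- platen: steel pressing plate, 100 x 164 x 14 mm; origin at the centre of its underside. It goes down 40 mm per clockwise turn of the crank (6.37 mm per rad). When it presses on the stack with P newtons, the handle (65 mm from the axis) takes about 0.098 P newtons more to turn; a hand that stops and holds still feels that extra push. The right clamping force is about 60 N.
- crank (a joint): angle of the crank in rad, growing clockwise seen from above (plate goes down), up to 8; at angle a the arm points along the press's direction (cos a, -sin a). It turns stiffly, with an even friction of 0.55 N m (about 8.5 N at the handle), and the friction holds it where it is left, under the clamping load too.
- crank_top (a point): point on the crank's axis at the top of the aluminium crank arm, 152 mm above the table. The arm is 14 mm wide, 10 mm thick and reaches from 12 mm behind the axis to 78 mm out.
- handle (a joint): folding angle of the red handle in rad: 0 folded flat, lying inward over the arm towards the crank's axis; 1.57 standing upright against its stop at the outer end of the arm. It swings in the upright plane of the arm about a pin across the arm's end. The hinge is stiff (0.2 N m) and stays at any angle.
- crank_axis (a point): point on the crank's upright axis at the height of the handle's hinge pin, 163 mm above the table
- handle_hinge (a point): centre of the handle's hinge pin, 65 mm from the crank's axis at the arm's outer end, 11 mm above the arm's top
- handle_grip (a point): point on the centre line of the red handle, 52 mm from the hinge pin. The red grip is round, 20 mm thick, from 12 to 68 mm from the pin (handle's end at 71 mm), and spins freely about its own centre line, so a hand that holds it need not turn as it goes round. Folded, its centre line is 11 mm above the arm's top.
- stapler_mid (a point): middle of the black stapler (146 x 36 x 46 mm, lying along its x), 20 mm up; a bystander
- glue_mid (a point): middle of the standing white and blue glue stick (27 mm thick, 90 mm tall), 45 mm up; a bystander
- mug_mid (a point): middle of the white coffee mug (82 mm across, 94 mm tall), 47 mm up; a bystander

How it is judged:
On the way, in this order (a step that is already met when the one before it is completed fails the run):
1. the handle stands upright, before the plate presses on the stack (value of joint handle above 1.35 rad and contact force between platen and anything else below 5 N), for 0.2 s.
2. with the handle swung out, the plate is cranked down to clamp the stack with 35 to 90 N (value of joint handle above 1.1 rad and contact force between platen and anything else between 35 and 90 N and contact force between platen and the arm below 0.5 N and contact force between platen and the fingers below 0.5 N), for 0.2 s.
At the end, for the whole second after the job is handed in: the handle is folded back to within 0.15 rad of flat, the crank is at rest, and the plate clamps the stack with 35 to 90 N (value of joint handle below 0.15 rad and contact force between platen and anything else between 35 and 90 N and velocity of joint crank between -0.05 and 0.05 rad/s); the robot touches nothing.
It fails at once if the stack is crushed: the plate presses with over 110 N (contact force between platen and anything else above 110 N).
It fails at once if the stapler, the glue stick or the mug is moved by more than 30 mm or tipped (distance of any of stapler_mid, glue_mid, mug_mid from where it was at the start of the episode above 0.03 m or angle between any of glue_mid, mug_mid, stapler_mid's own z axis and vertical above 0.5 rad).
It also fails if it takes over 70 s, if anything falls off the work surface, if the arm or the gripper's body presses on something with over 40 N, if the wrist force passes 120 N, or if a joint passes its speed limit or range.

### The arm

A 7-joint arm with a two-finger parallel gripper is mounted at the origin on a cart in front of the work surface, level with it; the furniture and walls round the work are solid. World frame = base frame: x ahead of the robot, y to its left, z up, the work surface at z = 0. Lengths are in m, angles in rad, forces in N, time in s.
With the tool pointing down it reaches from about 0.425 to 0.825 m from the base axis. Payload 3.6 kg.
Tool frame: the origin (TCP) lies at the very end of the fingers, on their centre line; the grasp point (between the pads) lies 19 mm behind it; z points along the fingers, y is the line along which they close (so a half turn about z gives the same grasp; the last joint's range is limited). The gripper opens to 85 mm and grips with 20 to 120 N. Pads are 22 mm wide; open, the fingers measure 114 mm over their backs; the gripper's body (76 mm by 85 mm) begins 54 mm behind the grasp point. The pads swing forward as they close: fully open they stand 13 mm farther back than shut.
Start: joints at [-1.181, 0.615, -0.013, 1.423, 0.008, 1.103, -0.04], TCP at [0.263, 0.595, 0.231] pointing down, gripper open.
Joint ranges: [-3.12, 3.12], [-0.3, 2.06], [-1.34, 1.32], [0.26, 2.42], [-1.36, 4.5], [0.01, 1.98], [-2.84, 2.84]. Speed limits (rad/s): [2.79, 2.79, 3.14, 3.14, 3.14, 3.14, 3.14].

### API

Orientations are given as [roll, pitch, yaw] about the fixed x, y, z axes, in that order (R = Rz(yaw) Ry(pitch) Rx(roll)).
In Python, from cell import env, cams, find_in, outline_of gives the robot as it stands.
- The arm moves only by the tool send_rows, never from a script. Its argument "deltas" is a list of rows, each a list of 5 numbers: the shift along the tool's x, y, z in mm, then the turn about the tool's z in degrees, then the finger opening in mm, from 0 to 85.4. In form: [[dx, dy, dz, yaw, fingers], ...]. A call has 1 to 8 rows; each row shifts and turns the commanded pose from where the row before left it, along the tool's axes as they then stand; what a row does not reach is not made up. A row lasts 1/10 s, in which the tool goes at most 50 mm and 8.59 degrees, less where a joint would pass 70% of its speed; a pose out of reach is approached as far as the arm can. A call with a gripper value outside its range is refused whole. The fingers move at their own pace and stop on an object; "newtons" is the grip in N (left out, the last holds). Time passes only in rows, so rows that do not move let the fingers close. It gives the time, the measured TCP pose, the force, the opening and the grip force at its end, in the units of the state.
- env.read_state(): the state, without advancing time (a new reading comes with each control period).
- cams.capture(name): name is "scene" or "side" or "wrist"; returns a dict with "img" (400x640x3 uint8, red, green, blue), "z_map" (400x640 float32, m along the optical axis (not along the pixel's ray), 0 where there is no reading), "camera_matrix" (3x3 intrinsics, pixels), "camera_from_world" (4x4, takes a point from world to camera coordinates); the wrist camera has in their place "T_tool_cam" (4x4, takes a point from camera to tool coordinates, whose origin is the TCP and whose axes are the flange's). Camera axes: x right, y up, looking along -z (the intrinsics and any distortion apply to the point x, -y, -z); pixel columns grow to the right and rows downward; lengths in m; the calibration is good to about 2 mm. The wrist camera is an equidistant fisheye: a pixel r from the principal point sees the ray r / f radians off the axis. A picture is of the moment at which its call begins: read the wrist's pose just before it.
- env.sign_off(): hands the job in; it is judged then, once.
Trained networks look in a picture, given as the dict that the camera call returned (one of the last four; its "shot" number tells which), for a name from the list of things; names that differ only in an ending like _2 or _b are one class to them, and where a whole thing is asked for, a point or a joint stands for the part that bears it (a point fixed in the world has none). Each returns a list of dicts, best first, with "score" (0 to 1); they miss things now and then, are a little off and sometimes report something else, mostly with a low value. They report only what shows in the picture. A call takes as long as a camera call.
- find_in(picture, thing): "box" ([left, top, right, bottom] as shares, 0 to 1, of the picture: columns of its width, rows of its height, round what is visible of it).
- outline_of(picture, thing): "region" (400x640 bool, what is visible of it) and "box" ([left, top, right, bottom] as shares, 0 to 1, of the picture: columns of its width, rows of its height, round what is visible of it).
The state is a dict: "time": time; "joint_pos": joint angles; "joint_velocities": joint speeds; "effort": joint torques, N m; "tool_pos": TCP position; "tcp_rot": TCP orientation; "force": force on the tool from outside, world axes, zero at the start; "torque": the same for the moment, N m; "width": finger opening in m; "grip_force": force on a finger pad.
Only numpy, scipy, OpenCV 4.12 (cv2) and the standard library are available. Lean on these libraries where they do the work, as an engineer would, in place of code of your own. Each camera call takes 0.05 s, during which the arm holds its last target. There are 200 camera calls.

## Working session

There is one attempt and no reset: what is moved stays moved. The work goes in short steps, Python scripts to look and compute and a tool call to move; the robot and the scene stay as the last step left them, time stands still between calls to the robot, and variables do not carry over. Pictures are saved under pics/ and viewed, at most 10 in all, crops included, and the job is handed in when it is done.

Besides the shell and the picture viewer there is one more tool, called after ">>>" as name(argument=value, ...), one argument or row to a line, values as JSON. send_rows: Moves the arm, as the interface text tells. Its arguments: {"type":"object","properties":{"deltas":{"type":"array"},"newtons":{"type":"number"}},"required":["deltas"]}

```bash
mkdir -p pics; ls; python3 - <<'E'
from cell import env, cams, find_in, outline_of
import cv2, numpy as np
s=env.read_state(); print({k:np.round(v,3).tolist() for k,v in s.items()})
a=cams.capture("scene"); b=cams.capture("side")
for n,c in(("scene",a),("side",b)):
    cv2.imwrite(f"pics/{n}0.png",c["img"][:,:,::-1])
    print(n,np.round(c["camera_matrix"],1).tolist(),np.round(c["camera_from_world"],3).tolist())
    for t in("press","handle","crank","stapler_mid","glue_mid","mug_mid"):
        r=find_in(c,t)
        if r: print(t,[ (np.round(np.array(x["box"])*[640,400,640,400]).tolist(),round(x["score"],2)) for x in r[:2]])
E
```

```text
pics
{'time': 0.0, 'joint_pos': [-1.182, 0.616, -0.013, 1.425, 0.008, 1.103, -0.04], 'joint_velocities': [-0.0, 0.001, 0.002, 0.001, 0.002, -0.0, 0.001], 'effort': [0.0, -46.921, 0.259, -17.104, 0.01, 0.01, -0.0], 'tool_pos': [0.262, 0.594, 0.23], 'tcp_rot': [-3.139, 0.0, 2.726], 'force': [-0.065, 0.843, 0.251], 'torque': [-0.01, 0.032, -0.011], 'grip_force': 0.0, 'width': 0.085}
scene [[448.7, 0.0, 315.8], [0.0, 448.7, 203.2], [0.0, 0.0, 1.0]] [[-0.76, -0.65, 0.006, 0.559], [0.32, -0.367, 0.873, -0.201], [-0.566, 0.666, 0.487, -0.943], [0.0, 0.0, 0.0, 1.0]]
press [([329.0, 160.0, 404.0, 239.0], 0.77)]
crank [([363.0, 157.0, 378.0, 182.0], 0.81)]
glue_mid [([401.0, 183.0, 414.0, 217.0], 0.68), ([174.0, 228.0, 219.0, 281.0], 0.42)]
mug_mid [([171.0, 230.0, 217.0, 280.0], 0.95)]
side [[508.9, 0.0, 308.7], [0.0, 508.9, 187.7], [0.0, 0.0, 1.0]] [[-0.836, -0.548, -0.01, 0.598], [0.427, -0.664, 0.614, -0.185], [-0.344, 0.509, 0.789, -1.222], [0.0, 0.0, 0.0, 1.0]]
press [([323.0, 126.0, 400.0, 215.0], 0.71)]
handle [([359.0, 125.0, 373.0, 152.0], 0.66)]
crank [([356.0, 127.0, 371.0, 159.0], 0.73)]
stapler_mid [([284.0, 173.0, 318.0, 220.0], 0.9), ([358.0, 127.0, 372.0, 153.0], 0.51)]
glue_mid [([356.0, 126.0, 373.0, 157.0], 0.68), ([394.0, 145.0, 408.0, 175.0], 0.58)]
mug_mid [([185.0, 235.0, 228.0, 287.0], 0.9)]
```

```bash
cat > h.py <<'E'
import numpy as np
def unproject(c,mask):
    z=c["z_map"]; m=mask&(z>0); v,u=np.nonzero(m); d=z[m]; K=c["camera_matrix"]
    p=np.c_[(u-K[0,2])/K[0,0]*d,-(v-K[1,2])/K[1,1]*d,-d,np.ones_like(d)]
    return (np.linalg.inv(c["camera_from_world"])@p.T).T[:,:3]
def pix(c,P):
    q=c["camera_from_world"]@np.r_[P,1]; K=c["camera_matrix"]
    return K[0,0]*q[0]/-q[2]+K[0,2], K[1,1]*-q[1]/-q[2]+K[1,2]
E
python3 - <<'E'
from cell import cams, outline_of
from h import *
import cv2
for n in("scene","side"):
    c=cams.capture(n); im=c["img"].astype(int)
    red=(im[...,0]>110)&(im[...,1]<70)&(im[...,2]<70)
    P=unproject(c,red)
    print(n,"red",red.sum(),np.round(np.median(P,0),3),np.round(np.percentile(P,[3,97],axis=0),3).tolist())
    for t in("press","crank","stapler_mid","glue_mid","mug_mid"):
        r=outline_of(c,t)
        for x in r[:1]:
            P=unproject(c,x["region"]); print(t,round(x["score"],2),len(P),np.round(np.median(P,0),3),np.round(np.percentile(P,[3,97],axis=0),3).tolist())
            if t=="press":
                T=P[(P[:,2]>.112)&(P[:,2]<.130)]
                if len(T)>20: r=cv2.minAreaRect((T[:,:2]*1000).astype(np.float32)); print("bridge",r)
    cv2.imwrite(f"pics/{n}1.png",cv2.resize(c["img"][100:300,150:470,::-1],(800,500),interpolation=cv2.INTER_CUBIC))
E
```

```text
scene red 2742 [0.259 0.592 0.448] [[-0.054, 0.019, 0.02], [0.819, 0.783, 0.592]]
press 0.72 2589 [0.496 0.071 0.089] [[0.437, -0.002, 0.008], [0.56, 0.137, 0.167]]
bridge ((512.1948852539062, 59.46710205078125), (172.31069946289062, 43.719425201416016), 59.570770263671875)
crank 0.58 244 [0.517 0.05  0.161] [[0.504, -0.009, 0.137], [0.545, 0.069, 0.175]]
glue_mid 0.54 343 [ 0.457 -0.047  0.048] [[0.448, -0.146, -0.0], [0.498, -0.04, 0.091]]
mug_mid 0.96 1973 [0.673 0.48  0.07 ] [[0.649, 0.406, 0.011], [0.727, 0.513, 0.093]]
side red 4221 [0.164 0.364 0.602] [[-0.022, 0.028, 0.009], [0.772, 0.631, 0.732]]
press 0.76 3470 [0.506 0.078 0.088] [[0.439, -0.006, 0.007], [0.588, 0.143, 0.171]]
bridge ((514.0205688476562, 58.95023727416992), (172.98300170898438, 45.99730682373047), 56.65283966064453)
crank 0.64 305 [0.521 0.047 0.168] [[0.505, -0.008, 0.134], [0.55, 0.069, 0.176]]
stapler_mid 0.58 734 [0.619 0.187 0.038] [[0.565, 0.145, 0.003], [0.684, 0.217, 0.047]]
glue_mid 0.69 218 [ 0.459 -0.046  0.07 ] [[0.449, -0.066, 0.022], [0.473, -0.039, 0.092]]
mug_mid 0.67 1622 [0.684 0.476 0.074] [[0.65, 0.407, 0.015], [0.727, 0.514, 0.094]]
```

View pics/scene1.png

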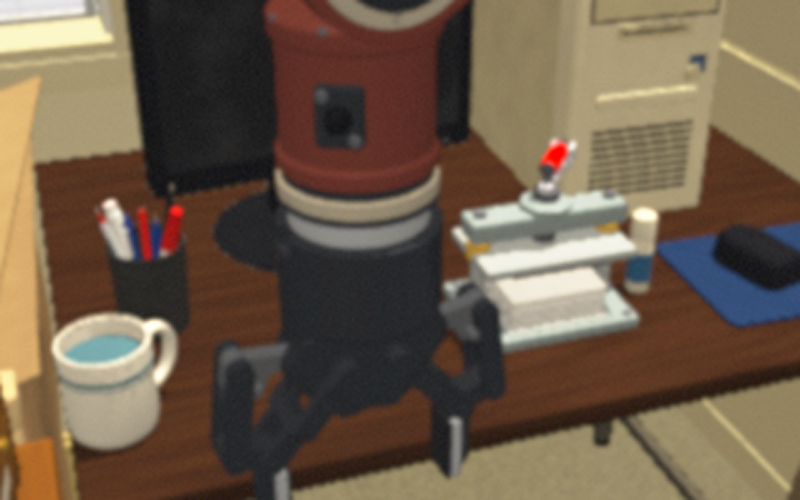

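View pics/side1.png

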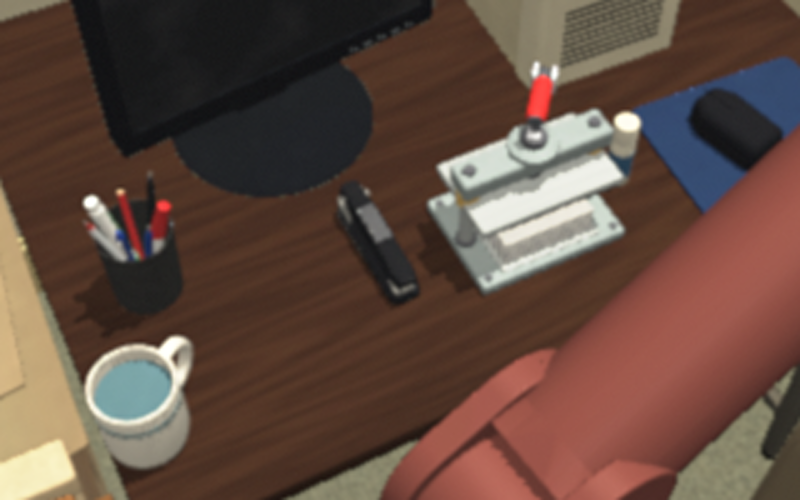

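The scene view shows the press at crop (545,260), with the folded red handle pointing away to crop (555,150), and the tower and monitor behind it. The side view shows the arm going from the hub at crop (535,135) to the hinge at (545,75), the stapler at (378,240) and the glue stick at (625,135). Next I fit the pose and check the clearance around the press.

```bash
python3 - <<'E'
from cell import cams
from h import *
import cv2
C=np.array([.513,.059])
for n in("scene","side"):
    c=cams.capture(n); im=c["img"].astype(int)
    A=unproject(c,np.ones((400,640),bool)); m=c["z_map"]>0; col=im[m]
    near=np.linalg.norm(A[:,:2]-C,axis=1)<.11
    R=near&(A[:,2]>.14)&(A[:,2]<.2); red=R&(col[:,0]>150)&(col[:,1]<90)
    P=A[red]; mu=P[:,:2].mean(0); w=np.linalg.svd(P[:,:2]-mu)[2][0]; t=(P[:,:2]-mu)@w
    print(n,"red",len(P),mu.round(4),"z90",np.percentile(P[:,2],[5,95]).round(3),"dir deg",np.degrees(np.arctan2(w[1],w[0])).round(1),"ext",(mu+w*t.min()).round(3),(mu+w*t.max()).round(3))
    a=A[R]; print(" all crank ext", np.percentile(a[:,:2],[1,99],axis=0).round(3).tolist())
    H=A[near&(A[:,2]>.117)&(A[:,2]<.129)]; print(" bridge",cv2.minAreaRect((H[:,:2]*1000).astype(np.float32)))
    d=np.array([np.cos(np.radians(58)),np.sin(np.radians(58))])
    for lo in np.arange(.04,.13,.006):
        q=A[near&(A[:,2]>=lo)&(A[:,2]<lo+.006)]
        if len(q):
            r=q[:,:2]-C; print("  z",lo.round(3),len(q),"y'",np.percentile(r@d,[2,98]).round(3),"x'",np.percentile(r@[d[1],-d[0]],[2,98]).round(3))
    T=A[(A[:,2]>.2)&(A[:,0]>.45)&(A[:,1]<.35)]; T=T[np.linalg.norm(T[:,:2]-C,axis=1)>.12]
    dd=np.linalg.norm(T[:,:2]-C,axis=1); i=np.argsort(dd)[::max(1,len(dd)//8)]; print(" tall",T[i].round(2).tolist())
E
```

```text
scene red 65 [0.5196 0.0381] z90 [0.169 0.176] dir deg 109.3 ext [0.529 0.01 ] [0.512 0.061]
 all crank ext [[0.504, -0.016], [0.55, 0.069]]
 bridge ((511.81634521484375, 59.0599250793457), (172.6071319580078, 45.270137786865234), 59.74114990234375)
  z 0.04 174 y' [-0.07   0.051] x' [-0.046  0.003]
  z 0.046 299 y' [-0.053  0.066] x' [-0.044 -0.001]
  z 0.052 10 y' [0.066 0.077] x' [-0.01   0.002]
  z 0.058 10 y' [0.069 0.078] x' [-0.006 -0.   ]
  z 0.064 7 y' [0.072 0.078] x' [-0.007 -0.   ]
  z 0.07 27 y' [-0.052  0.078] x' [-0.046  0.   ]
  z 0.076 106 y' [-0.078  0.081] x' [-0.049  0.027]
  z 0.082 406 y' [-0.079  0.082] x' [-0.049  0.03 ]
  z 0.088 419 y' [-0.078  0.079] x' [-0.045  0.021]
  z 0.094 34 y' [-0.079  0.082] x' [-0.011  0.007]
  z 0.1 85 y' [-0.079  0.084] x' [-0.017  0.003]
  z 0.106 135 y' [-0.08   0.084] x' [-0.018  0.004]
  z 0.112 137 y' [-0.084  0.085] x' [-0.018  0.007]
  z 0.118 239 y' [-0.084  0.084] x' [-0.017  0.019]
  z 0.124 212 y' [-0.081  0.08 ] x' [-0.021  0.017]
 tall [[0.59, -0.1, 0.27], [0.54, -0.2, 0.42], [0.84, 0.21, 0.32], [0.51, -0.64, 0.4], 
[... 597 characters left out ...]
]
  z 0.07 14 y' [-0.098  0.071] x' [-0.045  0.008]
  z 0.076 68 y' [-0.082  0.082] x' [-0.048  0.031]
  z 0.082 653 y' [-0.078  0.082] x' [-0.048  0.051]
  z 0.088 381 y' [-0.077  0.081] x' [-0.047  0.049]
  z 0.094 6 y' [-0.065  0.084] x' [-0.012  0.002]
  z 0.1 52 y' [-0.077  0.086] x' [-0.017  0.001]
  z 0.106 89 y' [-0.079  0.086] x' [-0.017  0.009]
  z 0.112 105 y' [-0.08   0.086] x' [-0.018  0.005]
  z 0.118 333 y' [-0.083  0.085] x' [-0.017  0.021]
  z 0.124 277 y' [-0.077  0.082] x' [-0.021  0.019]
 tall [[0.59, -0.1, 0.21], [0.65, -0.13, 0.22], [0.54, -0.19, 0.39], [0.78, 0.08, 0.37], [0.81, 0.14, 0.39], [0.84, 0.21, 0.41], [0.87, 0.27, 0.25], [1.42, 0.14, 0.3], [1.53, 0.32, 0.21]]
```

Press axis is about (0.513, 0.059), and the arm points at about -69.5°. The platen underside is at about 0.077 m and the stack top at about 0.048 m. Moving above the handle.

>>> send_rows(
  deltas=[
    [-20,-17,-4,0,85],
    [-30,-26,-4,0,85],
    [-30,-26,-4,0,85],
    [-30,-26,-4,0,85],
    [-30,-26,-4,0,85],
    [-30,-26,-4,0,85],
    [-30,-26,-4,0,85],
    [-30,-26,-4,0,85],
  ],
  newtons=25,
)

```text
time: 2.2
tool_pos: [0.3932, 0.3182, 0.2638]
tcp_rot: [3.141, 0.0, 2.726]
force: [1.5, 0.2, 0.2]
width: 0.085
grip_force: 0.0
```

>>> send_rows(
  deltas=[
    [-30,-26,0,0,85],
    [-30,-26,0,0,85],
    [-30,-26,0,0,85],
    [-30,-26,0,0,85],
    [-30,-26,0,0,85],
    [-30,-26,0,0,85],
    [-30,-26,0,0,85],
    [-15,-15,0,0,85],
  ],
)

```text
time: 3.0
tool_pos: [0.5202, 0.0443, 0.2636]
tcp_rot: [-3.14, 0.002, 2.721]
force: [-1.1, 0.0, -0.3]
width: 0.0845
grip_force: 0.0
```

>>> send_rows(
  deltas=[
    [0,0,0,7.6,85],
    [0,0,0,7.6,85],
    [0,0,0,7.6,85],
    [0,0,0,7.6,85],
    [0,0,0,7.6,85],
    [0,0,0,7.7,85],
    [0,0,0,0,50],
    [0,0,0,0,50],
  ],
)

```text
time: 3.8
tool_pos: [0.5188, 0.0487, 0.2634]
tcp_rot: [3.142, 0.0, 1.931]
force: [-0.0, -0.2, 0.8]
width: 0.0587
grip_force: 0.0
```

```bash
cat >> h.py <<'E'
from scipy.spatial.transform import Rotation as Ro
def wrist_points(c,s,mask):
    K=c["camera_matrix"]; m=mask&(c["z_map"]>0); v,u=np.nonzero(m); d=c["z_map"][m]
    x=(u-K[0,2])/K[0,0]; y=(v-K[1,2])/K[1,1]; r=np.hypot(x,y)+1e-9; k=np.tan(r)/r
    p=np.c_[x*k*d,-y*k*d,-d,np.ones_like(d)]
    T=np.eye(4); T[:3,:3]=Ro.from_euler("xyz",s["tcp_rot"]).as_matrix(); T[:3,3]=s["tool_pos"]
    return (T@c["T_tool_cam"]@p.T).T[:,:3]
E
python3 - <<'E'
from cell import env,cams
from h import *
import cv2
s=env.read_state(); c=cams.capture("wrist"); im=c["img"].astype(int)
cv2.imwrite("pics/w1.png",c["img"][:,:,::-1])
print(np.round(c["T_tool_cam"],3).tolist())
A=wrist_points(c,s,np.ones((400,640),bool)); col=im[c["z_map"]>0]
C=np.array([.513,.059]); near=np.linalg.norm(A[:,:2]-C,axis=1)<.11
red=near&(col[:,0]>130)&(col[:,1]<80)&(A[:,2]>.15)&(A[:,2]<.19)
P=A[red]; print(len(P),np.percentile(P[:,2],[5,50,95]).round(4))
r=cv2.minAreaRect((P[:,:2]*1000).astype(np.float32)); print("red rect",r)
H=A[near&(A[:,2]>.119)&(A[:,2]<.129)]; print("bridge",len(H),cv2.minAreaRect((H[:,:2]*1000).astype(np.float32)))
H=A[near&(A[:,2]>.13)&(A[:,2]<.138)]; print("housing",len(H),cv2.minEnclosingCircle((H[:,:2]*1000).astype(np.float32)))
H=A[near&(A[:,2]>.146)&(A[:,2]<.18)]; print("arm",len(H),cv2.minAreaRect((H[:,:2]*1000).astype(np.float32)))
E
```

```text
[[0.0, 0.959, 0.282, 0.072], [1.0, -0.0, -0.001, 0.0], [-0.001, 0.282, -0.959, -0.143], [0.0, 0.0, 0.0, 1.0]]
1410 [0.1691 0.1733 0.1757]
red rect ((525.70068359375, 29.592327117919922), (18.75052833557129, 63.039634704589844), 21.296688079833984)
bridge 4583 ((515.6996459960938, 56.62698745727539), (171.25990295410156, 51.49770736694336), 57.60010528564453)
housing 1309 ((513.7827758789062, 54.275943756103516), 70.89219665527344)
arm 2344 ((527.6566772460938, 26.18329620361328), (27.263139724731445, 88.67103576660156), 20.731815338134766)
```

View pics/w1.png

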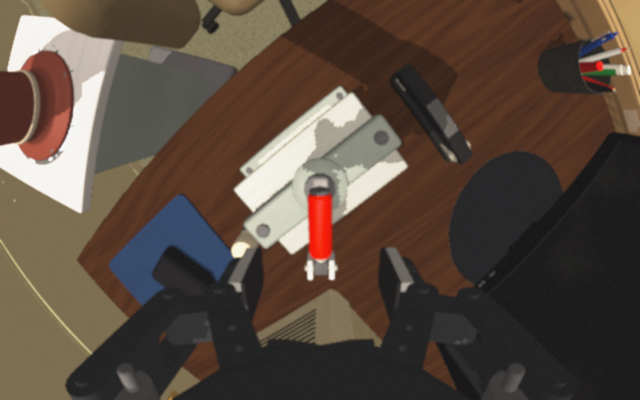

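The wrist view shows the red grip from (320,190) to (320,262) with the hinge fork at (320,270). It is centred between the fingers at x≈245 and x≈395. The estimates agree on an axis of about (0.515, 0.057) and a direction of 111°. Descending to straddle the handle 48 mm from the pin, then gripping.

>>> send_rows(
  deltas=[
    [-2,0,18,0,50],
    [-2,0,18,0,50],
    [-2,0,18,0,50],
    [-2,0,18,0,50],
    [0,0,16,0,50],
    [0,0,14,0,50],
    [0,0,8,0,50],
    [0,0,4,0,50],
  ],
  newtons=25,
)

```text
time: 4.65
tool_pos: [0.5214, 0.041, 0.1487]
tcp_rot: [-3.141, -0.0, 1.929]
force: [0.5, 0.5, 0.0]
width: 0.0503
grip_force: 0.0
```

>>> send_rows(
  deltas=[
    [0,0,0,0,36],
    [0,0,0,0,30],
    [0,0,0,0,26],
    [0,0,0,0,22],
    [0,0,0,0,18],
    [0,0,0,0,12],
    [0,0,0,0,10],
    [0,0,0,0,10],
  ],
)

```text
time: 5.45
tool_pos: [0.5214, 0.041, 0.1496]
tcp_rot: [-3.141, -0.0, 1.928]
force: [-2.2, -0.7, 4.6]
width: 0.0191
grip_force: 24.4
```

>>> send_rows(
  deltas=[
    [-0.3,0,-5,0,10],
    [-0.8,0,-5,0,10],
    [-1.3,0,-4.8,0,10],
    [-1.8,0,-4.7,0,10],
    [-2.3,0,-4.5,0,10],
    [-2.7,0,-4.2,0,10],
    [-3.2,0,-3.9,0,10],
    [-3.5,0,-3.6,0,10],
  ],
)

```text
time: 6.25
tool_pos: [0.5266, 0.027, 0.185]
tcp_rot: [-3.141, -0.002, 1.929]
force: [0.1, 1.2, -10.5]
width: 0.019
grip_force: 24.7
```

>>> send_rows(
  deltas=[
    [-3.9,0,-3.2,0,10],
    [-4.2,0,-2.7,0,10],
    [-4.5,0,-2.3,0,10],
    [-4.7,0,-1.8,0,10],
    [-4.8,0,-1.3,0,10],
    [-5,0,-0.8,0,10],
    [-5,0,-0.3,0,10],
    [-2,0,0,0,10],
  ],
)

```text
time: 7.05
tool_pos: [0.5384, -0.0032, 0.1989]
tcp_rot: [3.141, -0.005, 1.929]
force: [-4.8, 7.7, 0.6]
width: 0.0184
grip_force: 24.3
```

```bash
python3 - <<'E'
from cell import env,cams
from h import *
import cv2
s=env.read_state(); c=cams.capture("side"); print(s["tool_pos"],s["force"],s["width"],s["grip_force"])
cv2.imwrite("pics/s2.png",cv2.resize(c["img"][60:220,260:460,::-1],(750,600),interpolation=cv2.INTER_CUBIC))
E
```

```text
[ 0.5384418  -0.00319855  0.198924  ] [-4.80013681  7.70159094  0.60836103] 0.018392164165370074 24.319780468940735
```

View pics/s2.png

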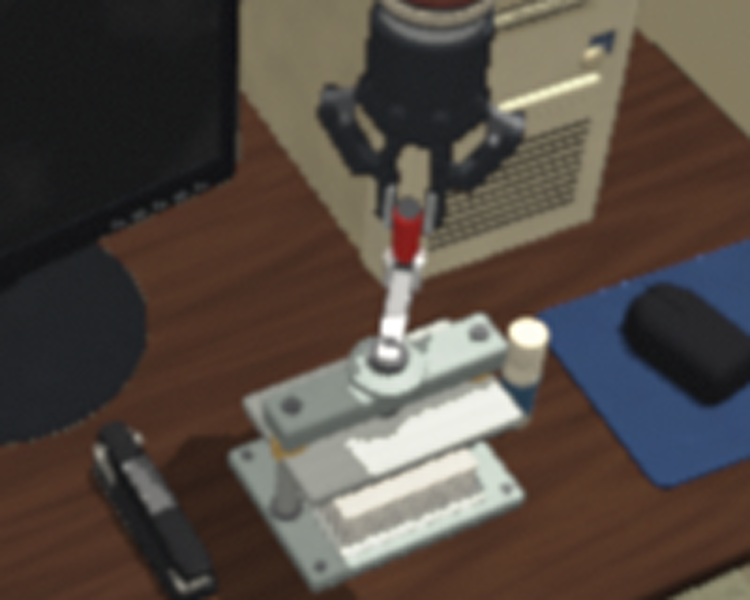

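The side view shows the handle upright, with the red grip at (405,235) above the arm's end at (403,262), and the gripper holding it. The TCP matches the predicted hinge position. Computing the cranking steps with fixed tool yaw.

```bash
cat >> h.py <<'E'
def steps(p0,st,n,R=65):
    f=np.radians(p0+st*np.arange(n+1)); q=np.round(np.c_[-R*np.cos(f),-R*np.sin(f)],1)
    return np.diff(q,axis=0).round(1).tolist()
def status(s,C=(.515,.057)):
    d=np.array(s["tool_pos"][:2])-C; r=np.hypot(*d); u=d/r; t=np.array([u[1],-u[0]]); F=np.array(s["force"])
    ang=np.degrees(np.arctan2(d[1],d[0])); print("phi",round((-69-ang)%360,1),"r",round(r*1000,1),"Ftan(resist)",round(-F[:2]@t,2),"Frad",round(F[:2]@u,2),"Fz",round(F[2],2),"t",s["time"])
E
python3 - <<'E'
from h import *
for p in(0,80,160): print(p,steps(p,10,8))
E
```

```text
0 [[1.0, -11.3], [2.9, -10.9], [4.8, -10.3], [6.5, -9.3], [8.0, -8.0], [9.3, -6.5], [10.3, -4.8], [10.9, -2.9]]
80 [[11.3, -1.0], [11.3, 1.0], [10.9, 2.9], [10.3, 4.8], [9.3, 6.5], [8.0, 8.0], [6.5, 9.3], [4.8, 10.3]]
160 [[2.9, 10.9], [1.0, 11.3], [-1.0, 11.3], [-2.9, 10.9], [-4.8, 10.3], [-6.5, 9.3], [-8.0, 8.0], [-9.3, 6.5]]
```

>>> send_rows(
  deltas=[
    [2.5,-11.3,0,0,10],
    [2.9,-10.9,0,0,10],
    [4.8,-10.3,0,0,10],
    [6.5,-9.3,0,0,10],
    [8,-8,0,0,10],
    [9.3,-6.5,0,0,10],
    [10.3,-4.8,0,0,10],
    [10.9,-2.9,0,0,10],
  ],
)

```text
time: 7.9
tool_pos: [0.467, 0.0165, 0.2019]
tcp_rot: [3.127, 0.014, 1.92]
force: [5.0, -5.0, 1.4]
width: 0.0098
grip_force: 3.9
```

```bash
python3 - <<'E'
from cell import env
from h import *
s=env.read_state(); status(s); print(s["tool_pos"],s["force"],s["width"],s["joint_pos"])
E
```

```text
phi 70.8 r 62.8 Ftan(resist) 7.04 Frad -0.56 Fz 1.35 t 7.9
[0.46698317 0.01645004 0.20185107] [ 4.97437043 -5.01910636  1.35280728] 0.009775583569975765 [-0.30624929  0.37579981  0.29793656  1.99175677 -0.14258811  0.77592952
  0.42198709]
```

The width fell to 9.8 mm, so the handle has probably slipped out. Checking.

```bash
python3 - <<'E'
from cell import env,cams
from h import *
import cv2
c=cams.capture("side"); d=cams.capture("wrist"); s=env.read_state()
a=cv2.resize(c["img"][60:220,260:460,::-1],(480,384),interpolation=cv2.INTER_CUBIC)
b=cv2.resize(d["img"][100:400,200:440,::-1],(307,384),interpolation=cv2.INTER_CUBIC)
cv2.imwrite("pics/s3.png",np.hstack([a,b]))
im=c["img"].astype(int); A=unproject(c,np.ones((400,640),bool)); col=im[c["z_map"]>0]
m=(np.linalg.norm(A[:,:2]-[.515,.057],axis=1)<.12)&(A[:,2]>.14)&(A[:,2]<.26)&(col[:,0]>130)&(col[:,1]<70)&(col[:,2]<70)
P=A[m]; print(len(P)); 
if len(P): print(np.median(P,0).round(3),np.percentile(P,[5,95],axis=0).round(3).tolist())
status(s)
E
```

```text
106
[0.455 0.043 0.209] [[0.45, 0.037, 0.182], [0.465, 0.047, 0.229]]
phi 75.5 r 62.3 Ftan(resist) 4.52 Frad -1.64 Fz 2.48 t 8.0
```

View pics/s3.png

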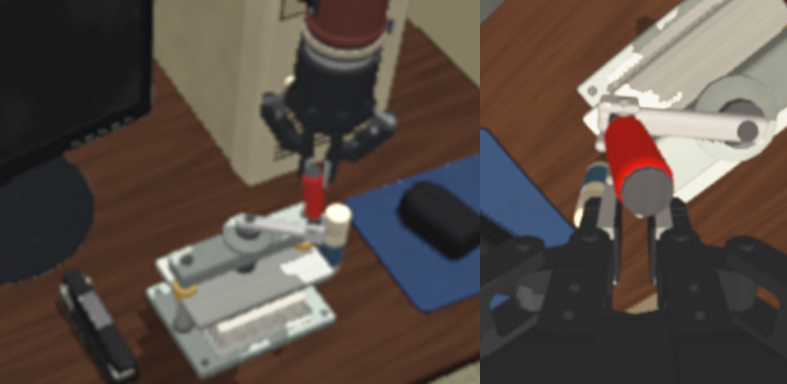

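The side view shows the handle still upright at (313,195), and the wrist view shows it just ahead of the pads. The pads slid off because the push became parallel to them. I'll re-grasp with the fingers closing along the tangent, turn the tool with the crank, and grip harder. Backing off, rising and turning -90°.

>>> send_rows(
  deltas=[
    [-5,0,0,0,60],
    [-10,0,0,0,60],
    [-5,0,-15,0,60],
    [0,0,-25,0,60],
    [0,0,-25,0,60],
    [0,0,-20,-8,60],
    [5,0,0,-8,60],
    [5,0,0,-8,60],
  ],
  newtons=50,
)

```text
time: 8.8
tool_pos: [0.4618, 0.0123, 0.283]
tcp_rot: [3.141, 0.001, 2.352]
force: [-0.5, -0.4, -1.3]
width: 0.0606
grip_force: 0.0
```

>>> send_rows(
  deltas=[
    [0,0,0,-8,60],
    [0,0,0,-8,60],
    [0,0,0,-8,60],
    [0,0,0,-8,60],
    [0,0,0,-8,60],
    [0,0,0,-8,60],
    [0,0,0,-8,60],
    [0,0,0,-8,60],
  ],
)

```text
time: 9.6
tool_pos: [0.4614, 0.0121, 0.2822]
tcp_rot: [3.142, -0.001, -2.814]
force: [0.2, 0.4, -0.7]
width: 0.0598
grip_force: 0.0
```

```bash
cat > loc.py <<'E'
from cell import env,cams
from h import *
import cv2
s=env.read_state(); status(s); print("tcp",s["tool_pos"],"rot",s["tcp_rot"],"w",s["width"],"j7",s["joint_pos"][6])
C=np.array([.515,.057])
def rep(n,A,col):
    m=(np.linalg.norm(A[:,:2]-C,axis=1)<.12)&(A[:,2]>.155)&(A[:,2]<.25)&(col[:,0]>110)&(col[:,1]<70)&(col[:,2]<70)
    P=A[m]; print(n,len(P))
    if len(P)>5:
        print(" med",np.median(P,0).round(4),"z",np.percentile(P[:,2],[3,97]).round(3))
        for lo in(.17,.19,.21):
            q=P[(P[:,2]>lo)&(P[:,2]<lo+.02)]
            if len(q)>3: print("  z",lo,q.mean(0).round(4))
    B=A[(np.linalg.norm(A[:,:2]-C,axis=1)<.095)&(A[:,2]>.146)&(A[:,2]<.157)]
    if len(B)>5: print(" arm",cv2.minAreaRect((B[:,:2]*1000).astype(np.float32)))
c=cams.capture("wrist"); rep("wrist",wrist_points(c,s,np.ones((400,640),bool)),c["img"][c["z_map"]>0].astype(int))
cv2.imwrite("pics/wl.png",c["img"][:,:,::-1])
for n in("side","scene"):
    c=cams.capture(n); A=unproject(c,np.ones((400,640),bool)); rep(n,A,c["img"][c["z_map"]>0].astype(int))
    cw=np.linalg.inv(c["camera_from_world"])[:3,3]; v=cw-[.455,.04,.2]; print(" away 9mm:",(-.009*v[:2]/np.hypot(*v[:2])).round(4))
E
python3 loc.py
```

```text
phi 71.1 r 69.9 Ftan(resist) -0.17 Frad -0.44 Fz -0.66 t 9.6
tcp [0.46138265 0.01211852 0.28217818] rot [ 3.14156009e+00 -1.28849328e-03 -2.81445538e+00] w 0.05982098855430682 j7 1.824058221011066
wrist 678
 med [0.4512 0.0355 0.2129] z [0.183 0.231]
  z 0.17 [0.4477 0.0351 0.1857]
  z 0.19 [0.45   0.0356 0.2001]
  z 0.21 [0.4529 0.0364 0.2211]
 arm ((483.9752502441406, 44.71914291381836), (89.428466796875, 23.713640213012695), 12.315584182739258)
side 123
 med [0.4543 0.0487 0.207 ] z [0.181 0.23 ]
  z 0.17 [0.4519 0.0476 0.184 ]
  z 0.19 [0.4536 0.0477 0.1996]
  z 0.21 [0.4569 0.0484 0.2202]
 arm ((482.03466796875, 52.32954406738281), (88.27037048339844, 25.84050750732422), 17.82924461364746)
 away 9mm: [ 0.0032 -0.0084]
scene 160
 med [0.4526 0.0473 0.2073] z [0.181 0.232]
  z 0.17 [0.4506 0.0457 0.1846]
  z 0.19 [0.4523 0.046  0.2008]
  z 0.21 [0.4551 0.0462 0.2199]
 arm ((481.8291015625, 50.40531539916992), (88.6475830078125, 24.24424171447754), 17.139001846313477)
 away 9mm: [ 0.0045 -0.0078]
```

View pics/wl.png

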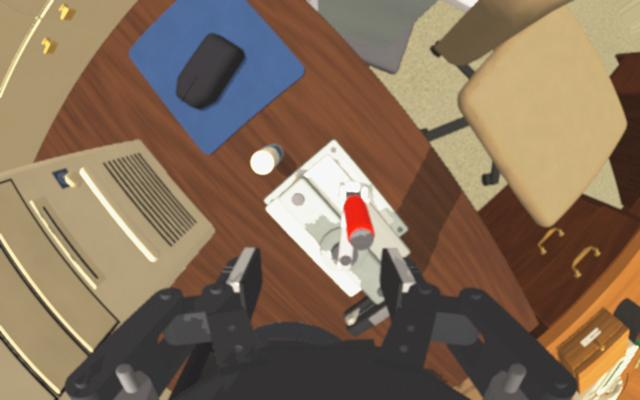

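The wrist view shows the red grip at (355,222), between the fingers and offset along y. All three cameras put the handle at (0.457, 0.038), φ≈93°, leaning about 8° inward. Re-grasping there with the pads tangential.

>>> send_rows(
  deltas=[
    [-2,10,0,0,60],
    [-2,10,0,0,60],
    [-1,6,0,0,60],
    [0,0,20,0,60],
    [0,0,20,0,60],
    [0,0,20,0,50],
    [0,0,17,0,45],
    [0,0,10,0,40],
  ],
  newtons=50,
)

```text
time: 10.55
tool_pos: [0.4572, 0.0402, 0.1942]
tcp_rot: [3.141, -0.002, -2.818]
force: [-0.8, -0.0, -0.2]
width: 0.0401
grip_force: 0.0
```

>>> send_rows(
  deltas=[
    [0,0,0,0,32],
    [0,0,0,0,26],
    [0,0,0,0,22],
    [0,0,0,0,18],
    [0,0,0,0,10],
    [0,0,0,0,5],
    [0,0,0,0,5],
  ],
)

```text
time: 11.25
tool_pos: [0.4585, 0.0403, 0.1964]
tcp_rot: [3.141, 0.002, -2.819]
force: [-2.3, 1.8, 5.9]
width: 0.0187
grip_force: 48.9
```

```bash
python3 - <<'E'
from cell import env
from h import *
s=env.read_state(); status(s); print(s["tool_pos"],s["tcp_rot"])
E
```

```text
phi 94.5 r 58.9 Ftan(resist) -2.36 Frad 1.67 Fz 5.85 t 11.25
[0.45849306 0.04029161 0.19639072] [ 3.14098705e+00  2.02541599e-03 -2.81872780e+00]
```

Firmly gripped at 48.9 N. Cranking 64° with the tool turning along, starting with +5 mm outward to straighten the handle.

>>> send_rows(
  deltas=[
    [2.5,3,0,3,5],
    [2,9,0,8,5],
    [-0.6,9,0,8,5],
    [-0.6,9,0,8,5],
    [-0.6,9,0,8,5],
    [-0.6,9,0,8,5],
    [-0.6,9,0,8,5],
    [-0.6,9,0,8,5],
  ],
)

```text
time: 12.05
tool_pos: [0.468, 0.0929, 0.1966]
tcp_rot: [-3.138, 0.011, 2.424]
force: [2.8, -12.7, 4.8]
width: 0.0185
grip_force: 49.7
```

```bash
python3 - <<'E'
from cell import env
from h import *
s=env.read_state(); status(s); print(s["tool_pos"],s["tcp_rot"],s["width"],s["grip_force"])
E
```

```text
phi 148.4 r 59.1 Ftan(resist) 8.4 Frad -9.91 Fz 4.82 t 12.05
[0.46804425 0.09290198 0.19656231] [-3.13786751  0.01082515  2.42447406] 0.01845594564336985 49.74524259567261
```

>>> send_rows(
  deltas=[
    [-1.6,9,0,8,5],
    [-1.6,9,0,8,5],
    [-1.6,9,0,8,5],
    [-0.6,9,0,8,5],
    [-0.6,9,0,8,5],
    [-0.6,9,0,8,5],
  ],
)

```text
time: 12.65
tool_pos: [0.5119, 0.1153, 0.1964]
tcp_rot: [-3.134, 0.007, 1.588]
force: [-8.0, -8.0, 12.1]
width: 0.0189
grip_force: 50.8
```

```bash
sed -i 's/",$/",/' h.py; cat > st.py <<'E'
from cell import env,cams
from h import *
s=env.read_state(); status(s); print(np.round(s["tool_pos"],4),np.round(s["tcp_rot"],3),s["width"],s["grip_force"])
for n in("side","scene"):
    c=cams.capture(n); A=unproject(c,np.ones((400,640),bool))
    r=A[:,:2]-[.514,.058]; d=np.array([np.cos(np.radians(58)),np.sin(np.radians(58))]); y=r@d; x=r@[d[1],-d[0]]
    m=(abs(y)<.075)&(x<-.026)&(x>-.044)&(A[:,2]>.03)&(A[:,2]<.1); h=np.histogram(A[m,2],bins=np.arange(.03,.1,.002))
    print(n,[(round(b,3),int(k)) for k,b in zip(*h) if k>3])
s=env.read_state(); status(s)
E
python3 st.py
```

```text
phi 197.9 r 58.4 Ftan(resist) 8.39 Frad -7.53 Fz 12.11 t 12.65
[0.5119 0.1153 0.1964] [-3.134  0.007  1.588] 0.018943766997193204 50.790937542915344
side [(np.float64(0.03), 6), (np.float64(0.032), 10), (np.float64(0.034), 7), (np.float64(0.036), 5), (np.float64(0.038), 6), (np.float64(0.044), 9), (np.float64(0.046), 5), (np.float64(0.06), 12), (np.float64(0.062), 70), (np.float64(0.064), 119), (np.float64(0.066), 89), (np.float64(0.068), 35), (np.float64(0.07), 5)]
scene [(np.float64(0.03), 13), (np.float64(0.032), 13), (np.float64(0.034), 19), (np.float64(0.036), 14), (np.float64(0.038), 17), (np.float64(0.04), 15), (np.float64(0.042), 11), (np.float64(0.044), 22), (np.float64(0.046), 38), (np.float64(0.05), 7), (np.float64(0.052), 6), (np.float64(0.054), 4), (np.float64(0.062), 21), (np.float64(0.064), 107), (np.float64(0.066), 84), (np.float64(0.068), 6)]
phi 200.7 r 58.3 Ftan(resist) 3.77 Frad -6.64 Fz 10.08 t 12.75
```

>>> send_rows(
  deltas=[
    [-1.6,9,-1,8,5],
    [-1.6,9,0,8,5],
    [-0.6,9,0,8,5],
    [-0.3,4.5,0,4,5],
    [-0.3,4.5,0,4,5],
  ],
)

```text
time: 13.25
tool_pos: [0.544, 0.1078, 0.1964]
tcp_rot: [-3.132, 0.007, 1.035]
force: [-10.6, -1.3, 10.6]
width: 0.0186
grip_force: 50.6
```

```bash
python3 st.py
```

```text
phi 230.7 r 58.5 Ftan(resist) 8.59 Frad -6.41 Fz 10.56 t 13.25
[0.544  0.1078 0.1964] [-3.132  0.007  1.035] 0.01864998158620209 50.608540177345276
side [(np.float64(0.03), 9), (np.float64(0.032), 10), (np.float64(0.034), 4), (np.float64(0.036), 4), (np.float64(0.038), 6), (np.float64(0.042), 5), (np.float64(0.044), 7), (np.float64(0.056), 9), (np.float64(0.058), 47), (np.float64(0.06), 114), (np.float64(0.062), 105), (np.float64(0.064), 54), (np.float64(0.066), 6)]
scene [(np.float64(0.03), 19), (np.float64(0.032), 9), (np.float64(0.034), 15), (np.float64(0.036), 11), (np.float64(0.038), 14), (np.float64(0.04), 9), (np.float64(0.042), 13), (np.float64(0.044), 11), (np.float64(0.046), 17), (np.float64(0.048), 4), (np.float64(0.05), 5), (np.float64(0.052), 4), (np.float64(0.058), 9), (np.float64(0.06), 81), (np.float64(0.062), 119), (np.float64(0.064), 9)]
phi 231.8 r 58.6 Ftan(resist) 5.33 Frad -5.88 Fz 9.52 t 13.35
```

>>> send_rows(
  deltas=[
    [-0.3,4.5,0,4,5],
    [-0.3,4.5,0,4,5],
    [-0.3,4.5,0,4,5],
  ],
)

```text
time: 13.65
tool_pos: [0.5542, 0.1008, 0.1964]
tcp_rot: [-3.131, 0.008, 0.826]
force: [-11.4, 0.3, 9.3]
width: 0.0187
grip_force: 50.5
```

```bash
python3 st.py | grep phi
```

```text
phi 242.8 r 58.7 Ftan(resist) 8.75 Frad -7.39 Fz 9.32 t 13.65
phi 244.2 r 58.8 Ftan(resist) 5.07 Frad -6.4 Fz 9.06 t 13.75
```

>>> send_rows(
  deltas=[
    [-0.3,4.5,0,4,5],
    [-0.3,4.5,0,4,5],
  ],
)

```text
time: 13.95
tool_pos: [0.5597, 0.0954, 0.1964]
tcp_rot: [-3.13, 0.009, 0.687]
force: [-11.4, 3.1, 11.7]
width: 0.0189
grip_force: 50.6
```

```bash
python3 st.py | grep phi
```

```text
phi 250.3 r 58.9 Ftan(resist) 9.72 Frad -6.62 Fz 11.73 t 13.95
phi 251.6 r 58.9 Ftan(resist) 6.94 Frad -7.88 Fz 10.98 t 14.05
```

Contact has begun at about φ=246°. Continuing in small steps.

>>> send_rows(
  deltas=[
    [-0.3,4.5,0,4,5],
    [-0.3,4.5,0,4,5],
  ],
)

```text
time: 14.25
tool_pos: [0.5641, 0.0897, 0.1964]
tcp_rot: [-3.128, 0.01, 0.549]
force: [-12.2, 4.2, 12.0]
width: 0.0188
grip_force: 50.7
```

```bash
python3 st.py | grep phi
```

```text
phi 257.3 r 59.0 Ftan(resist) 10.22 Frad -7.84 Fz 11.97 t 14.25
phi 258.5 r 59.1 Ftan(resist) 9.34 Frad -7.22 Fz 12.96 t 14.35
```

>>> send_rows(
  deltas=[
    [-0.2,3.4,0,3,5],
    [-0.2,3.4,0,3,5],
  ],
)

```text
time: 14.55
tool_pos: [0.5669, 0.0854, 0.1964]
tcp_rot: [-3.126, 0.011, 0.446]
force: [-13.4, 6.9, 13.1]
width: 0.0189
grip_force: 50.9
```

```bash
python3 st.py; python3 st.py | grep phi
```

```text
phi 262.3 r 59.2 Ftan(resist) 12.48 Frad -8.45 Fz 13.15 t 14.55
[0.5669 0.0854 0.1964] [-3.126  0.011  0.446] 0.018870987419094164 50.8656120300293
side [(np.float64(0.03), 5), (np.float64(0.034), 5), (np.float64(0.036), 6), (np.float64(0.042), 4), (np.float64(0.052), 7), (np.float64(0.054), 26), (np.float64(0.056), 92), (np.float64(0.058), 128), (np.float64(0.06), 68), (np.float64(0.062), 9)]
scene [(np.float64(0.03), 15), (np.float64(0.032), 15), (np.float64(0.034), 14), (np.float64(0.036), 19), (np.float64(0.038), 18), (np.float64(0.04), 12), (np.float64(0.042), 15), (np.float64(0.044), 7), (np.float64(0.054), 4), (np.float64(0.056), 36), (np.float64(0.058), 138), (np.float64(0.06), 39)]
phi 263.3 r 59.2 Ftan(resist) 10.89 Frad -7.59 Fz 11.77 t 14.65
phi 263.3 r 59.2 Ftan(resist) 10.89 Frad -7.59 Fz 11.77 t 14.65
phi 263.3 r 59.2 Ftan(resist) 11.07 Frad -7.08 Fz 12.49 t 14.75
```

>>> send_rows(
  deltas=[
    [-0.1,2.5,0,2,5],
    [0,0.5,0,1,5],
    [0,0,0,0,5],
  ],
)

```text
time: 15.05
tool_pos: [0.5682, 0.0831, 0.1964]
tcp_rot: [-3.126, 0.011, 0.396]
force: [-12.4, 7.0, 13.8]
width: 0.0187
grip_force: 50.9
```

```bash
python3 st.py | grep -v s; python3 loc.py | grep -A3 -E "tcp|side|scene"
```

```text
[0.5682 0.0831 0.1964] [-3.126  0.011  0.396] 0.018671820219148788 50.916430950164795
tcp [0.56817356 0.0831039  0.19640452] rot [-3.12590852  0.01097691  0.39588983] w 0.01847369520559548 j7 -0.838428143386802
wrist 2502
 med [0.5758 0.0867 0.2144] z [0.184 0.231]
  z 0.17 [0.5788 0.0879 0.1854]
--
side 22
 med [0.5659 0.0933 0.1816] z [0.175 0.189]
  z 0.17 [0.5668 0.0925 0.1821]
 arm ((542.3736572265625, 75.78950500488281), (88.05728912353516, 25.655242919921875), 23.28004264831543)
--
scene 45
 med [0.5644 0.0915 0.1852] z [0.177 0.23 ]
  z 0.17 [0.5669 0.0906 0.1835]
  z 0.19 [0.5668 0.0925 0.192 ]
```

View pics/wl.png

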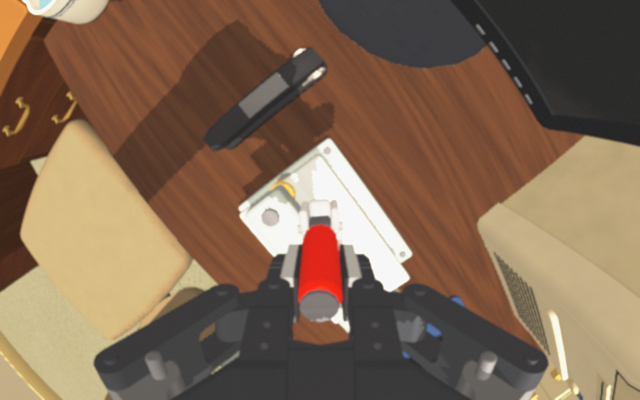

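The wrist view shows the handle centred in the pads (320,270), with the plate on the stack and the stapler untouched. Held force is about 6.5 N above free running, and the angle past contact gives about 55–65 N. Now I fold the handle inward (-x), relaxing the tangential bias slightly.

>>> send_rows(
  deltas=[
    [-1.5,-0.7,0,0,5],
    [-6,-0.8,0.7,0,5],
    [-4.9,0,1.3,0,5],
    [-4.6,0,1.8,0,5],
    [-4.4,0,2.2,0,5],
    [-4.1,0,2.7,0,5],
    [-3.8,0,3.1,0,5],
    [-3.5,0,3.5,0,5],
  ],
  newtons=30,
)

```text
time: 16.1
tool_pos: [0.5488, 0.0739, 0.1868]
tcp_rot: [-3.134, -0.016, 0.399]
force: [-3.0, 8.0, 23.7]
width: 0.019
grip_force: 58.9
```

```bash
python3 - <<'E'
from cell import env
from h import *
s=env.read_state(); d=np.array(s["tool_pos"][:2])-[.515,.057]; u=np.array([.898,.44]); F=np.array(s["force"])
print("along",d@u,"lat",d@[u[1],-u[0]],"z",s["tool_pos"][2],"Ftan",-F[:2]@[u[1],-u[0]],"Frad",F[:2]@u,F[2],s["width"],s["tcp_rot"])
E
```

```text
along 0.037825810060949684 lat -0.00028335619983456883 z 0.18675181366335117 Ftan 8.486326936988439 Frad 0.8407338154397718 23.696765101345722 0.019023266495477018 [-3.13438554 -0.01611242  0.39948854]
```

>>> send_rows(
  deltas=[
    [-3.1,0,3.8,0,5],
    [-2.7,0,4.1,0,5],
    [-2.2,0,4.4,0,5],
    [-1.8,0,4.6,0,5],
    [-1.3,0,4.7,0,5],
    [-0.7,0,4.9,0,5],
    [-0.3,0,4.9,0,5],
    [0,0,0,0,5],
  ],
)

```text
time: 16.9
tool_pos: [0.532, 0.0646, 0.1507]
tcp_rot: [-3.137, -0.0, 0.397]
force: [-3.9, 2.4, 8.5]
width: 0.0184
grip_force: 59.0
```

```bash
python3 - <<'E'
from cell import env,cams
from h import *
import cv2
s=env.read_state(); d=np.array(s["tool_pos"][:2])-[.515,.057]; u=np.array([.898,.44]); F=np.array(s["force"])
print("along",d@u,"lat",d@[u[1],-u[0]],"z",s["tool_pos"][2],"Ftan",-F[:2]@[u[1],-u[0]],"Frad",F[:2]@u,F[2],s["width"],s["tcp_rot"])
c=cams.capture("wrist");cv2.imwrite("pics/w4.png",c["img"][:,:,::-1])
E
```

```text
along 0.01858505091590203 lat 0.0006976299603413295 z 0.15066722119548334 Ftan 3.901390539831707 Frad -2.4328947946902875 8.497072719394312 0.01844960558842989 [-3.13747888e+00 -5.23380277e-05  3.97463561e-01]
```

View pics/w4.png

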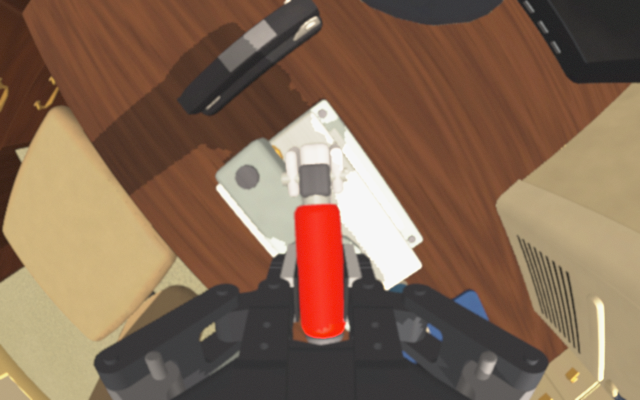

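The wrist view shows the red handle lying flat along the arm from (318,205) to (322,335), between the pads. Pressing down slightly, releasing and rising.

>>> send_rows(
  deltas=[
    [0,0,2,0,5],
    [0,0,0,0,5],
    [0,0,-2,0,26],
    [0,0,0,0,34],
    [0,0,0,0,46],
    [0,0,0,0,46],
    [0,0,-5,0,46],
    [0,0,-10,0,46],
  ],
)

```text
time: 17.75
tool_pos: [0.532, 0.0622, 0.1646]
tcp_rot: [-3.141, 0.002, 0.392]
force: [0.2, -0.2, -0.1]
width: 0.0465
grip_force: 0.0
```

>>> send_rows(
  deltas=[
    [0,0,-15,0,46],
    [0,0,-20,0,46],
    [0,0,-20,0,46],
    [0,0,-20,0,46],
    [0,0,-20,0,46],
    [0,0,0,0,46],
    [0,0,0,0,46],
  ],
)

```text
time: 18.45
tool_pos: [0.5325, 0.0623, 0.2601]
tcp_rot: [-3.142, -0.001, 0.392]
force: [-0.1, 0.7, 0.2]
width: 0.0461
grip_force: 0.0
```

```bash
python3 - <<'E'
from cell import env,cams
from h import *
import cv2
s=env.read_state(); print(s["tool_pos"],s["force"],s["width"])
c=cams.capture("wrist"); A=wrist_points(c,s,np.ones((400,640),bool)); col=c["img"][c["z_map"]>0].astype(int)
cv2.imwrite("pics/w5.png",c["img"][:,:,::-1])
m=(np.linalg.norm(A[:,:2]-[.515,.057],axis=1)<.11)&(A[:,2]>.15)&(A[:,2]<.25)&(col[:,0]>130)&(col[:,1]<80)
P=A[m]; u=np.array([.898,.44]); t=(P[:,:2]-[.515,.057])@u
print(len(P),cv2.minAreaRect((P[:,:2]*1000).astype(np.float32)),[(round(a,3),np.percentile(P[(t>a)&(t<a+.01),2],90).round(4)) for a in np.arange(0,.05,.01)])
E
python3 st.py | grep -A2 s
```

```text
[0.53253932 0.06234141 0.26011606] [-0.06422821  0.7059278   0.21679071] 0.04608479255103782
1547 ((540.8475341796875, 68.2752685546875), (52.69336700439453, 18.065637588500977), 26.81905746459961) [(np.float64(0.0), np.float64(0.1907)), (np.float64(0.01), np.float64(0.1885)), (np.float64(0.02), np.float64(0.1857)), (np.float64(0.03), np.float64(0.1831)), (np.float64(0.04), np.float64(0.18))]
phi 273.2 r 17.9 Ftan(resist) -0.26 Frad 0.55 Fz -0.22 t 18.5
[0.5321 0.0625 0.2593] [-3.141e+00  1.000e-03  3.920e-01] 0.04609108451087973 0.0
side [(np.float64(0.03), 6), (np.float64(0.034), 7), (np.float64(0.036), 5), (np.float64(0.04), 4), (np.float64(0.046), 4), (np.float64(0.052), 8), (np.float64(0.054), 35), (np.float64(0.056), 102), (np.float64(0.058), 114), (np.float64(0.06), 51), (np.float64(0.062), 11)]
scene [(np.float64(0.03), 8), (np.float64(0.032), 11), (np.float64(0.034), 16), (np.float64(0.036), 17), (np.float64(0.038), 11), (np.float64(0.04), 6), (np.float64(0.042), 18), (np.float64(0.044), 7), (np.float64(0.054), 5), (np.float64(0.056), 56), (np.float64(0.058), 132), (np.float64(0.06), 31)]
phi 272.9 r 17.7 Ftan(resist) 0.55 Frad 0.08 Fz -1.34 t 18.6
```

View pics/w5.png

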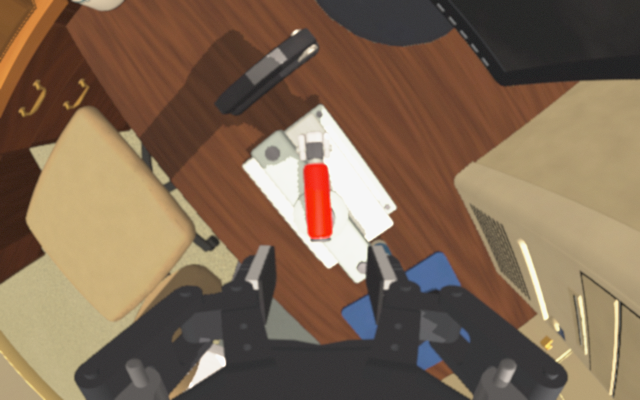

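The wrist view shows the handle at (317,200), still raised: its top rises from 0.180 to 0.191 m, about 0.26 rad, so the spring-back is too large. I'll press its free end down from above with closed fingers.

>>> send_rows(
  deltas=[
    [-3,-0.4,0,0,0],
    [-3,-0.4,10,0,0],
    [0,0,15,0,0],
    [0,0,10,0,0],
    [0,0,10,0,0],
    [0,0,8,0,0],
    [0,0,7,0,0],
    [0,0,4,0,0],
  ],
)

```text
time: 19.4
tool_pos: [0.5266, 0.0608, 0.195]
tcp_rot: [-3.142, 0.001, 0.392]
force: [0.1, -0.5, -0.8]
width: 0.0001
grip_force: 0.0
```

>>> send_rows(
  deltas=[
    [0,0,3,0,0],
    [0,0,3,0,0],
    [0,0,3,0,0],
    [0,0,3,0,0],
    [0,0,3,0,0],
    [0,0,3,0,0],
  ],
)

```text
time: 20.0
tool_pos: [0.5265, 0.0604, 0.1776]
tcp_rot: [3.141, 0.0, 0.392]
force: [-2.0, -1.4, 3.3]
width: -0.0001
grip_force: 1.7
```

>>> send_rows(
  deltas=[
    [0,0,2,0,0],
    [0,0,2,0,0],
    [0,0,2,0,0],
    [0,0,1.5,0,0],
    [0,0,0,0,0],
  ],
)

```text
time: 20.5
tool_pos: [0.5268, 0.0595, 0.1718]
tcp_rot: [3.141, -0.0, 0.391]
force: [-5.5, -2.6, 13.2]
width: -0.0001
grip_force: 6.7
```

The force jumped to 13 N at z=0.172, so the handle is at the flat stop. Rising and checking.

>>> send_rows(
  deltas=[
    [0,0,-6,0,0],
    [0,0,-15,0,0],
    [0,0,-25,0,20],
    [0,0,-25,0,46],
    [0,0,-20,0,46],
    [0,0,0,0,46],
    [0,0,0,0,46],
  ],
)

```text
time: 21.2
tool_pos: [0.5268, 0.0617, 0.2607]
tcp_rot: [-3.141, -0.001, 0.393]
force: [0.0, -0.1, 0.0]
width: 0.046
grip_force: 0.0
```

```bash
python3 - <<'E'
from cell import env,cams
from h import *
import cv2
u=np.array([.898,.44])
def rep(n,A,c):
    col=c["img"][c["z_map"]>0].astype(int)
    m=(np.linalg.norm(A[:,:2]-[.515,.057],axis=1)<.11)&(A[:,2]>.15)&(A[:,2]<.25)&(col[:,0]>130)&(col[:,1]<80)
    P=A[m]; t=(P[:,:2]-[.515,.057])@u; print(n,len(P),[(round(float(a),3),float(np.percentile(P[(t>a)&(t<a+.01),2],90).round(4))) for a in np.arange(0,.05,.01) if ((t>a)&(t<a+.01)).any()],"crankdir",cv2.minAreaRect((P[:,:2]*1000).astype(np.float32)))
s=env.read_state(); print(s["tool_pos"],s["force"])
c=cams.capture("wrist"); rep("wrist",wrist_points(c,s,np.ones((400,640),bool)),c)
for n in("side","scene"): c=cams.capture(n); rep(n,unproject(c,np.ones((400,640),bool)),c)
E
python3 st.py | grep -A2 s
```

```text
[0.52681996 0.06168122 0.26068992] [ 0.03989391 -0.11854415  0.04354898]
wrist 1278 [(0.0, 0.1723), (0.01, 0.1723), (0.02, 0.1725), (0.03, 0.1729), (0.04, 0.173)] crankdir ((537.6113891601562, 66.6947250366211), (56.189048767089844, 18.703388214111328), 24.696706771850586)
side 130 [(0.0, 0.1726), (0.01, 0.1739), (0.02, 0.1724), (0.03, 0.1735), (0.04, 0.1729)] crankdir ((535.8396606445312, 69.29225158691406), (54.79297637939453, 19.072477340698242), 24.15516471862793)
scene 146 [(0.0, 0.1725), (0.01, 0.1731), (0.02, 0.1725), (0.03, 0.1732), (0.04, 0.1735)] crankdir ((535.5587158203125, 68.70156860351562), (57.253963470458984, 21.024967193603516), 28.323205947875977)
phi 269.6 r 11.9 Ftan(resist) 0.54 Frad -0.34 Fz 0.33 t 21.35
[0.5261 0.0613 0.2598] [-3.141e+00  2.000e-03  3.930e-01] 0.04605480956002127 0.0
side [(np.float64(0.03), 6), (np.float64(0.032), 4), (np.float64(0.034), 8), (np.float64(0.036), 6), (np.float64(0.038), 4), (np.float64(0.052), 6), (np.float64(0.054), 29), (np.float64(0.056), 106), (np.float64(0.058), 115), (np.float64(0.06), 58), (np.float64(0.062), 6)]
scene [(np.float64(0.03), 10), (np.float64(0.032), 14), (np.float64(0.034), 13), (np.float64(0.036), 11), (np.float64(0.038), 15), (np.float64(0.04), 16), (np.float64(0.042), 9), (np.float64(0.044), 6), (np.float64(0.05), 6), (np.float64(0.056), 60), (np.float64(0.058), 120), (np.float64(0.06), 38)]
phi 271.5 r 11.9 Ftan(resist) 0.08 Frad -0.32 Fz 0.01 t 21.45
```

The handle is flat (top level at 0.1725 m), and the plate height and crank angle are unchanged. Nothing is touched, so I hand in.

```bash
python3 -c "
from cell import env
print(env.sign_off())"
```

```text
the job is handed in; nothing more can be done
None
```

The stack is clamped at an estimated 60 N, about 6 N more at the handle; the handle is folded flat and released, the bystanders showed no sign of moving, and the job was handed in at about 21.5 s with no verdict returned.

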